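# Build the sieve stack on the shaker

## Robot

A 7-joint arm with a two-finger parallel gripper is mounted at the origin on a cart in front of the work surface, level with it; the furniture and walls round the work are solid. World frame = base frame: x ahead of the robot, y to its left, z up, the work surface at z = 0. Lengths are in m, angles in rad, forces in N, time in s.
With the tool pointing down it reaches from about 0.4 to 0.85 m from the base axis. Payload 10.4 kg.
Tool frame: the origin (TCP) lies midway between the tips of the shut fingers; the grasp point (between the pads) lies 19 mm behind it (manip.tcp_to_grasp is the distance from the TCP to the grasp point, in m); z points along the fingers, y is the line along which they close (so a half turn about z gives the same grasp; the last joint's range is limited). The gripper opens to 85 mm and grips with 20 to 120 N. Pads are 22 mm wide; open, the fingers measure 114 mm over their backs; the gripper's body (76 mm by 85 mm) begins 54 mm behind the grasp point. The pads swing forward as they close: fully open they stand 13 mm farther back than shut.
Start: joints at [1.179, 0.332, -0.065, 1.46, 0.022, 1.35, -0.088], TCP at [0.225, -0.583, 0.231] pointing down, gripper open.
Joint ranges: [-2.6, 2.6], [-0.5, 2.12], [-1.47, 1.34], [0.16, 2.42], [-1.27, 4.41], [0.06, 2.06], [-2.6, 2.6]. Speed limits (rad/s): [2.22, 2.22, 2.79, 2.79, 3.14, 3.14, 3.14].

## Interface

Orientations are given as a unit quaternion [x, y, z, w].
In Python, from workcell import manip gives the robot as it stands.
- The arm moves only by the shell command python3 -m jog 'ROWS' [FORCE]. ROWS is a JSON object of lists of equal length, an entry for each row: "offset": the shift along the world's x, y, z in m, a list of three; "yaw": the turn about the world's z in degrees; "jaw": the closure, from 0 (fully open) to 1 (shut). A call has 1 to 20 rows; each row shifts and turns the commanded pose from where the row before left it; what a row does not reach is not made up. A row lasts 1/12 s, in which the tool goes at most 41.7 mm and 7.16 degrees, less where a joint would pass 70% of its speed; a pose out of reach is approached as far as the arm can. A call is refused whole if a number of a shift passes 0.0417 or a number of a turn 7.16, either way. A call with a gripper value outside its range is refused whole. The fingers move at their own pace and stop on an object; FORCE is the grip in N (left out, the last holds). Time passes only in rows, so rows that do not move let the fingers close. It gives the time, the measured TCP pose, the force, the opening and the grip force at its end, in the units of the state.
- manip.get_obs(): the state, without advancing time (a new reading comes with each control period).
- manip.camera(name): name is "side" or "top" or "wrist"; returns a dict with "frame" (384x512x3 uint8, red, green, blue), "camera_matrix" (3x3 intrinsics, pixels), "eye" and "attitude" of the camera in the world; the wrist camera has in their place "hand_eye" (4x4, takes a point from camera to tool coordinates, whose origin is the TCP and whose axes are the flange's). Camera axes: x right, y up, looking along -z (the intrinsics and any distortion apply to the point x, -y, -z); pixel columns grow to the right and rows downward; lengths in m; the calibration is good to about 2 mm. A picture is of the moment at which its call begins: read the wrist's pose just before it. There is no depth.
- manip.hand_in(): hands the job in; it is judged then, once.
Trained networks look in a picture, given as the dict that the camera call returned (one of the last four; its "shot" number tells which), for a name from the list of things; names that differ only in an ending like _2 or _b are one class to them, and where a whole thing is asked for, a point or a joint stands for the part that bears it (a point fixed in the world has none). Each returns a list of dicts, best first, with "score" (0 to 1); they miss things now and then, are a little off and sometimes report something else, mostly with a low value. They report only what shows in the picture. A call takes as long as a camera call. They do not tell look-alikes from the thing itself.
- manip.masks_of(picture, name): "region" (384x512 bool, what is visible of it).
- manip.tip_of(picture, name): "at" ([x, y, z] in m, in world coordinates, good to about 4 mm: a listed point, or the origin of a listed thing).
The state is a dict: "clock": time; "joint_pos": joint angles; "joint_velocities": joint speeds; "tau": joint torques, N m; "position": TCP position; "ee_rot": TCP orientation; "ft_force": force on the tool from outside, world axes, zero at the start; "torque": the same for the moment, N m; "grip_width": opening from 0.0 (shut) to 1.0 (fully open); "grasp_force": force on a finger pad.
Only numpy, scipy, OpenCV 4.12 (cv2) and the standard library are available. Lean on these libraries where they do the work, as an engineer would, in place of code of your own. Each camera call takes 0.05 s, during which the arm holds its last target. There are 200 camera calls.

## Task

Set up the sieve stack for the next sample on the pan of the little sieve shaker: the finest sieve on the pan, the medium one on that, the coarsest on top, and the lid to close it, each seated squarely and fully home in the rim below. Leave the two small white-capped jars that stand among the sieves upright where they are, and let go of everything at the end.

Things in the scene. Friction and masses are not known exactly. Their poses are not given: they have to be found in the camera images.
- pan_rim (a point): centre of the mouth of the receiving pan, at its rim, 89 mm above the bench; z up. The pan, a plain brass cup 60 mm outside, 54 mm inside, 24 mm high, is fixed on an 82 mm aluminium table on the round grey sieve shaker (120 mm across, 52 mm high, knob and switch in front), which stands fixed on the bench left of the scale (180 mm wide, 52 mm high)
- fine_sieve: finest, lowest brass sieve: 20 mm frame (29 mm in all), close grey gauze like a solid disc; frame 60 mm outside, 3 mm wall. Below the frame a 9 mm deep skirt (50 mm across, tapering to 44 at its foot) drops into the 54 mm mouth of the frame below until the shoulder meets its rim. Stands on its skirt. Origin: centre of the skirt's underside, z up. Home: origin 9 mm below the pan's rim.
- medium_sieve: medium brass sieve: 28 mm frame (37 mm in all), open wire mesh of 6.6 mm pitch; frame 60 mm outside, 3 mm wall. Below the frame a 9 mm deep skirt (50 mm across, tapering to 44 at its foot) drops into the 54 mm mouth of the frame below until the shoulder meets its rim. Stands on its skirt. Origin: centre of the skirt's underside, z up. Home: origin 20 mm above the fine sieve's.
- coarse_sieve: coarsest, tallest brass sieve: 36 mm frame (45 mm in all), very wide wire mesh of 13.5 mm pitch; frame 60 mm outside, 3 mm wall. Below the frame a 9 mm deep skirt (50 mm across, tapering to 44 at its foot) drops into the 54 mm mouth of the frame below until the shoulder meets its rim. Stands on its skirt. Origin: centre of the skirt's underside, z up. Home: origin 28 mm above the medium sieve's.
- sieve_lid: lid: brass disc 60 mm across, 4 mm thick, with a black upright knob in the middle (19 mm across, from 13 to 29 mm above the origin) and below the disc the same 9 mm tapered skirt as the sieves. Stands on its skirt. Origin: centre of the skirt's underside, z up. Home: origin 36 mm above the coarse sieve's.
- jar_a: small sample jar with a white cap, 44 mm across, 60 mm high, standing among the sieves; a bystander. Origin: centre of its underside, z up
- jar_b: the other small sample jar with a white cap, the same in size and look; a bystander. Origin: centre of its underside, z up
Mind the look-alikes: they are no part of the job. What is shaped like the sieve_lid but red is not meant. Leave any green look-alike of the medium_sieve alone.

How it is judged:
By the outcome, as a careful person would: the job done as asked, in the order asked, and still so for the second after the job is handed in, with the robot touching nothing.
It also fails if it takes over 136 s, if anything falls off the work surface, if the arm or the gripper's body presses on something with over 40 N, if the wrist force passes 120 N, or if a joint passes its speed limit or range.

## Working session

There is one attempt and no reset: what is moved stays moved. The work goes in short steps, Python scripts to look and compute and a shell command to move; the robot and the scene stay as the last step left them, time stands still between calls to the robot, and variables do not carry over. Pictures are saved under pics/ and viewed, at most 14 in all, crops included, and the job is handed in when it is done.

```bash
mkdir -p pics; ls
python3 - <<'E'
from workcell import manip
import cv2, numpy as np
print(manip.get_obs(), manip.tcp_to_grasp)
for n in ["top","side"]:
    p=manip.camera(n)
    cv2.imwrite(f"pics/{n}0.png",p["frame"][:,:,::-1])
    print(n,p["camera_matrix"],p["eye"],p["attitude"],[k for k in p])
    for t in ["pan_rim","fine_sieve","medium_sieve","coarse_sieve","sieve_lid","jar_a"]:
        print(t,[(round(d["score"],2),np.round(d["at"],3).tolist()) for d in manip.tip_of(p,t)])
E
```

```text
pics
{'clock': 0.0, 'joint_pos': array([ 1.17936849,  0.33289279, -0.06470154,  1.46094344,  0.02161973,
        1.34986041, -0.08849495]), 'joint_velocities': array([-0.00089697, -0.00047073,  0.00119983,  0.00285294, -0.00169026,
       -0.00113052,  0.00240924]), 'tau': array([-3.38522395e-04, -6.25446868e+01,  4.86330874e-02, -3.91608667e+01,
        1.60898088e-02,  9.89471970e-03, -1.13461222e-04]), 'position': array([ 0.22518609, -0.58263372,  0.23050184]), 'ee_rot': array([ 9.83040723e-01,  1.83386044e-01, -1.69211360e-04, -6.83256177e-04]), 'ft_force': array([ 0.54416956, -0.99665924,  0.64648606]), 'torque': array([-0.01851718,  0.0028112 ,  0.07225993]), 'grasp_force': 0.0, 'grip_width': 1.002917273977886} 0.0187
top [[466.97916149   0.         259.780386  ]
 [  0.         466.97916149 193.44570681]
 [  0.           0.           1.        ]] [ 0.25791365 -0.08349178  1.24601264] [-0.05820131  0.06615377  0.70648493 -0.70222171] ['frame', 'camera_matrix', 'eye', 'attitude', 'shot']
pan_rim [(0.96, [0.484, 0.212, 0.088])]
fine_sieve [(0.75, [0.674, -0.036, 0.004])]
medium_sieve [(0.86, [0.303, -0.282, 0.003]), (0.52, [0.391, -0.171, 0.004])]
coarse_sieve [(0.58, [0.523, -0.163, 0.001])]
sieve_lid [(0.82, [0.401, -0.412, 0.005]), (0.77, [0.522, -0.321, 0.0])]
jar_a [(0.62, [0.662, -0.157, -0.0]), (0.61, [0.402, -0.323, -0.003])]
side [[434.28986405   0.         251.75392169]
 [  0.         434.28986405 182.41354601]
 [  0.           0.           1.        ]] [-0.16385564 -1.1018762   0.63275633] [ 0.52321447 -0.14321862 -0.23804094  0.80564977] ['frame', 'camera_matrix', 'eye', 'attitude', 'shot']
pan_rim [(0.7, [0.487, 0.214, 0.092])]
fine_sieve []
medium_sieve [(0.87, [0.302, -0.279, 0.002]), (0.8, [0.391, -0.176, -0.002])]
coarse_sieve [(0.64, [0.52, -0.169, 0.001])]
sieve_lid [(0.55, [0.398, -0.415, 0.001]), (0.43, [0.521, -0.322, 0.001])]
jar_a [(0.58, [0.401, -0.325, 0.001])]
```

View pics/top0.png

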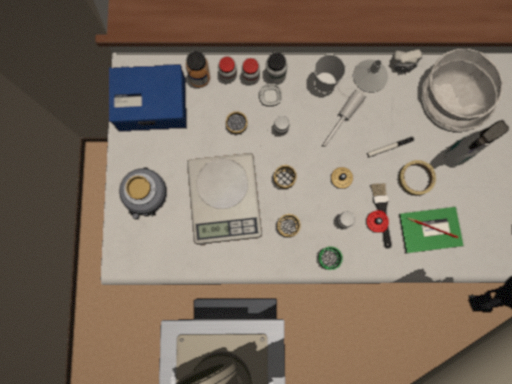

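View pics/side0.png

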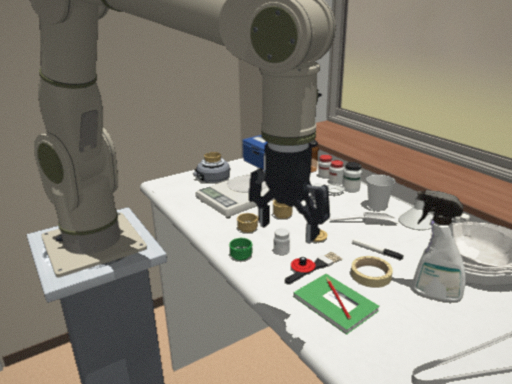

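The top picture shows fine (236,123), coarse (284,177), medium (288,226) and the brass lid (342,178). The jars are at (282,126) and (346,220), the green look-alike at (329,258), the red lid at (377,222), and the pan at (140,188). I'll hover over the fine sieve and turn the closing line along world x.

```bash
python3 -m jog '{"offset":[[0.025,0.0304,0],[0.025,0.0304,0],[0.025,0.0304,0],[0.025,0.0304,0],[0.025,0.0304,0],[0.025,0.0304,0],[0.025,0.0304,0],[0.025,0.0304,0],[0.025,0.0304,0],[0.025,0.0304,0],[0.025,0.0304,0],[0.025,0.0304,0],[0.025,0.0304,0],[0.025,0.0304,0],[0.025,0.0304,0],[0.025,0.0304,0],[0.025,0.0304,0],[0.025,0.0304,0],[0,0,0],[0,0,0]],"yaw":[6.89,6.89,6.89,6.89,6.89,6.89,6.89,6.89,6.89,6.89,0,0,0,0,0,0,0,0,0,0],"jaw":[0,0,0,0,0,0,0,0,0,0,0,0,0,0,0,0,0,0,0,0]}' 60
cat > h.py <<'E'
from workcell import manip
import cv2, numpy as np
from scipy.spatial.transform import Rotation as R
def cam(n):
    o=manip.get_obs(); p=manip.camera(n)
    if n=="wrist":
        T=np.eye(4);T[:3,:3]=R.from_quat(o["ee_rot"]).as_matrix();T[:3,3]=o["position"]
        T=T@np.array(p["hand_eye"]); p["eye_"]=T[:3,3];p["R_"]=T[:3,:3]
    else: p["eye_"]=np.array(p["eye"]);p["R_"]=R.from_quat(p["attitude"]).as_matrix()
    return p
def ray(p,u,v,z):
    d=np.linalg.inv(p["camera_matrix"])@[u,v,1]; d=p["R_"]@[d[0],-d[1],-d[2]]
    return p["eye_"]+d*(z-p["eye_"][2])/d[2]
def proj(p,X):
    c=(np.atleast_2d(X)-p["eye_"])@p["R_"]; c=c*[1,-1,-1]
    q=c@np.array(p["camera_matrix"]).T; return q[:,:2]/q[:,2:]
def sil(p,x,y,zs):
    "mask of convex solid from rings (r,z)"
    a=np.linspace(0,2*np.pi,48)
    P=np.concatenate([proj(p,np.c_[x+r*np.cos(a),y+r*np.sin(a),0*a+z]) for r,z in zs]).astype(np.float32)
    m=np.zeros((384,512),np.uint8); cv2.fillConvexPoly(m,cv2.convexHull(P).astype(np.int32),1); return m>0
def fit(p,mask,g,zs):
    "centre xy by matching mask centroid/overlap with rendered silhouette"
    from scipy.optimize import minimize
    mask=mask.astype(float)
    b=cv2.GaussianBlur(mask,(0,0),1.5)
    f=lambda q:((cv2.GaussianBlur(sil(p,q[0]/1e3,q[1]/1e3,zs).astype(float),(0,0),1.5)-b)**2).sum()
    g=np.array(g)*1e3
    r=minimize(f,g,method="Nelder-Mead",options=dict(initial_simplex=[g,g+[6,0],g+[0,6]],xatol=.1,fatol=.1))
    s=sil(p,*(r.x/1e3),zs)>0; m=mask>0
    return np.round(r.x/1e3,4),round((s&m).sum()/(s|m).sum(),2)
def rings(h,z0=0): return [(.022,z0),(.025,z0+.009),(.030,z0+.009),(.030,z0+.009+h)]
H=dict(fine_sieve=.02,medium_sieve=.028,coarse_sieve=.036,sieve_lid=.004)
def loc(p,t,near,z0=0):
    for d in manip.tip_of(p,t):
        a=np.array(d["at"])
        if np.hypot(*(a[:2]-near))<.05: print(t,"tip",round(d["score"],2),np.round(a,4))
    for d in manip.masks_of(p,t):
        m=d["region"]; v,u=np.nonzero(m)
        zs=rings(H[t],z0)
        if t=="sieve_lid": zs=zs+[(.0095,z0+.029)]
        c=ray(p,u.mean(),v.mean(),z0+.015)[:2]
        if np.hypot(*(c-near))<.05: print(t,"mask",round(d["score"],2),m.sum(),*fit(p,m,c,zs))
def panloc(p):
    for d in manip.tip_of(p,"pan_rim"): print("pan tip",round(d["score"],2),np.round(d["at"],4))
E
python3 - <<'E'
from h import *
p=cam("wrist"); print(np.array(p["hand_eye"]).round(3), p["camera_matrix"][0], manip.get_obs()["joint_pos"])
cv2.imwrite("pics/w1.png",p["frame"][:,:,::-1])
loc(p,"fine_sieve",(.674,-.036))
p=cam("top"); panloc(p); 
for t,n in [("medium_sieve",(.391,-.173)),("coarse_sieve",(.522,-.166)),("sieve_lid",(.521,-.321)),("fine_sieve",(.674,-.036))]: loc(p,t,n)
p=cam("side");panloc(p)
for t,n in [("medium_sieve",(.391,-.173)),("coarse_sieve",(.522,-.166)),("sieve_lid",(.521,-.321)),("fine_sieve",(.674,-.036))]: loc(p,t,n)
E
```

```text
clock: 2.37
position: [0.6759, -0.0325, 0.2305]
ee_rot: [0.705, 0.709, 0.0, -0.001]
ft_force: [-1.2, -1.0, -0.2]
grip_width: 0.996
grasp_force: 0.0
[[ 0.     0.964  0.266  0.067]
 [ 1.    -0.    -0.    -0.001]
 [-0.     0.266 -0.964 -0.142]
 [ 0.     0.     0.     1.   ]] [282.43705066   0.         255.67212311] [ 0.35847569  0.50357826 -0.55163937  1.28288518  0.25818013  1.4254728
 -0.17226948]
fine_sieve tip 0.86 [ 0.6773 -0.0378 -0.0036]
fine_sieve mask 0.79 1788 [ 0.6755 -0.0351] 0.93
pan tip 0.7 [0.4837 0.2113 0.0908]
pan tip 0.6 [ 0.5195 -0.1626 -0.0012]
coarse_sieve tip 0.61 [ 0.5204 -0.1616 -0.    ]
coarse_sieve mask 0.46 67 [ 0.5401 -0.1925] 0.14
sieve_lid tip 0.81 [ 5.205e-01 -3.213e-01  5.000e-04]
sieve_lid mask 0.76 379 [ 0.5197 -0.3214] 0.92
pan tip 0.58 [0.4869 0.2096 0.09  ]
medium_sieve tip 0.59 [ 0.3908 -0.1766 -0.0038]
medium_sieve mask 0.9 357 [ 0.3913 -0.1781] 0.88
coarse_sieve tip 0.87 [ 0.5218 -0.1668  0.0008]
coarse_sieve mask 0.81 377 [ 0.5192 -0.1701] 0.92
sieve_lid tip 0.53 [ 0.5213 -0.3183 -0.0008]
sieve_lid mask 0.54 270 [ 0.521  -0.3263] 0.96
fine_sieve tip 0.57 [ 0.6735 -0.0384 -0.0037]
fine_sieve mask 0.7 235 [ 0.675  -0.0423] 0.96
```

View pics/w1.png

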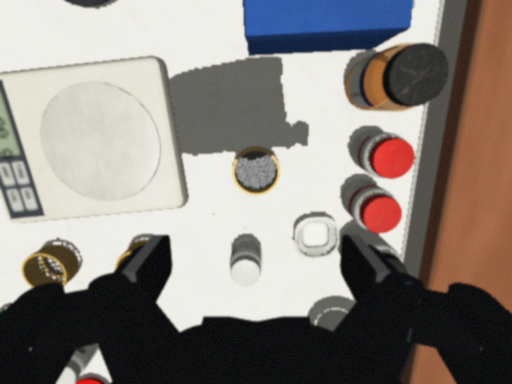

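```bash
sed -i 's/cv2.convexHull(P).astype/np.round(cv2.convexHull(P)).astype/' h.py
python3 -m jog '{"offset":[[0,-0.0035,-0.035],[0,0,-0.035],[0,0,-0.035],[0,0,-0.035],[0,0,-0.035],[0,0,-0.025],[0,0,-0.0165],[0,0,-0.01],[0,0,0],[0,0,0],[0,0,0],[0,0,0],[0,0,0],[0,0,0],[0,0,0],[0,0,0],[0,0,0],[0,0,0]],"yaw":[0,0,0,0,0,0,0,0,0,0,0,0,0,0,0,0,0,0],"jaw":[0,0,0,0,0,0,0,0,0,0,1,1,1,1,1,1,1,1]}' 50
```

```text
clock: 5.02
position: [0.6765, -0.0393, 0.007]
ee_rot: [0.707, 0.707, 0.001, 0.001]
ft_force: [-2.2, -0.1, 6.0]
grip_width: 0.688
grasp_force: 53.3
```

```bash
python3 -m jog '{"offset":[[0,0,0.035],[0,0,0.035],[0,0,0.035],[-0.0191,0.025,0.035],[-0.0191,0.025,0],[-0.0191,0.025,0],[-0.0191,0.025,0],[-0.0191,0.025,0],[-0.0191,0.025,0],[-0.0191,0.025,0],[-0.0191,0.025,0],[-0.0191,0.025,0],[-0.0191,0.025,0],[0,0,0],[0,0,0],[0,0,0]],"yaw":[0,0,0,0,0,0,0,0,0,0,0,0,0,0,0,0],"jaw":[1,1,1,1,1,1,1,1,1,1,1,1,1,1,1,1]}'
python3 - <<'E'
from h import *
o=manip.get_obs();print(o["position"],o["grip_width"])
p=cam("wrist");cv2.imwrite("pics/w2.png",p["frame"][:,:,::-1])
panloc(p);loc(p,"fine_sieve",o["position"][:2],o["position"][2]-.007)
for c in("top","side"):
    p=cam(c);panloc(p);loc(p,"fine_sieve",o["position"][:2],o["position"][2]-.007)
cv2.imwrite("pics/s2.png",cv2.resize(p["frame"][110:230,150:310,::-1],None,fx=4,fy=4))
E
```

```text
clock: 6.35
position: [0.487, 0.2075, 0.1414]
ee_rot: [0.707, 0.707, 0.0, 0.001]
ft_force: [0.1, -0.7, -1.1]
grip_width: 0.691
grasp_force: 54.8
[0.48701719 0.20746647 0.14142095] 0.6908206664478672
fine_sieve tip 0.91 [0.4872 0.2135 0.1324]
fine_sieve mask 0.78 12332 [0.4858 0.2117] 0.97
pan tip 0.76 [0.4843 0.2062 0.0881]
fine_sieve tip 0.52 [0.4847 0.209  0.1348]
fine_sieve mask 0.41 16 [0.4976 0.1946] 0.03
pan tip 0.9 [0.486  0.21   0.0892]
fine_sieve tip 0.54 [0.4836 0.209  0.1325]
fine_sieve mask 0.57 154 [0.4909 0.2094] 0.73
```

View pics/w2.png

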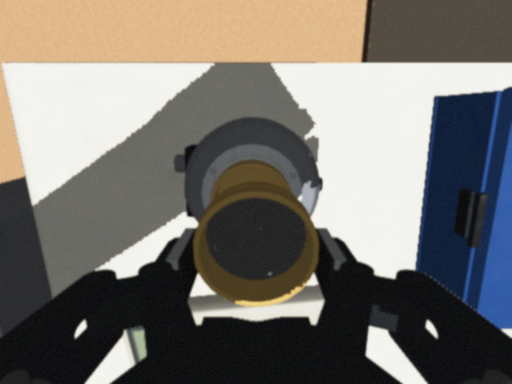

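View pics/s2.png

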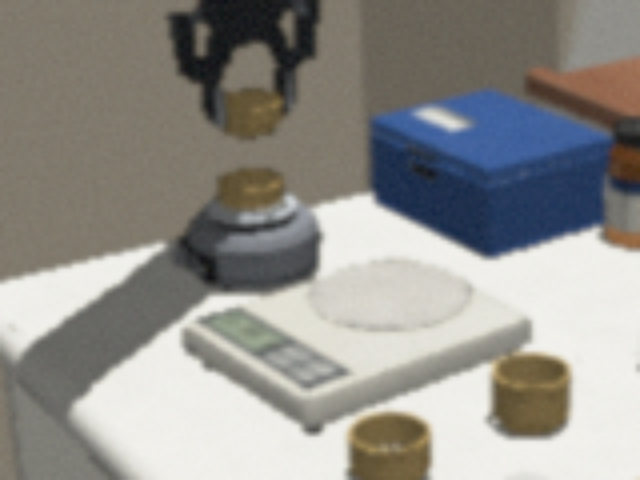

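```bash
cat >> h.py <<'E'
def arc(p,g,r,z,lo,hi,d=.002,span=8,bright=True):
    "centre of circle radius r at height z: best radial contrast over azimuths lo..hi deg"
    im=cv2.GaussianBlur(cv2.cvtColor(p["frame"],cv2.COLOR_RGB2GRAY),(0,0),.8).astype(np.float32)
    a=np.radians(np.arange(lo,hi,2)); best=[]
    def s(x,y,rr):
        q=proj(p,np.c_[x+rr*np.cos(a),y+rr*np.sin(a),0*a+z]).astype(np.float32)
        return cv2.remap(im,q[:,:1],q[:,1:],cv2.INTER_LINEAR).ravel()
    for dx in np.arange(-span,span+.1,.5):
        for dy in np.arange(-span,span+.1,.5):
            x,y=g[0]+dx/1e3,g[1]+dy/1e3
            v=s(x,y,r-d)-s(x,y,r+d); best.append((np.clip(v if bright else -v,-30,60).mean(),x,y))
    best.sort(reverse=True); b=np.array(best[:8]); return b[0].round(4),b[:,1:].mean(0).round(4),b[-1,0].round(1)
E
python3 - <<'E'
from h import *
p=cam("wrist");E=p["eye_"];print(E,p["R_"].round(2).tolist())
for r,z,n in[(.041,.065,"table"),(.03,.089,"pan")]:
  for lo,hi in [(40,140),(20,160),(0,180)]:
    print(n,lo,hi,*arc(p,(.485,.211),r,z,lo,hi),*arc(p,(.485,.211),r,z,lo,hi,bright=False))
for x,y,r,z,c in[(.485,.211,.041,.065,(0,255,0)),(.485,.211,.03,.089,(0,0,255)),(.485,.211,.06,.052,(255,0,0)),(.4858,.2117,.03,.1634,(255,255,0))]:
    t=np.linspace(0,6.283,60);q=proj(p,np.c_[x+r*np.cos(t),y+r*np.sin(t),0*t+z])
    if c[0]==0 and c[1]==255: im=p["frame"][:,:,::-1].copy()
    cv2.polylines(im,[np.round(q*8).astype(np.int32)],True,c,1,0,3)
cv2.imwrite("pics/w3.png",cv2.resize(im[100:320,150:360],None,fx=2.7,fy=2.7,interpolation=cv2.INTER_NEAREST))
E
```

```text
[0.48539073 0.27497446 0.28318484] [[1.0, -0.0, -0.0], [0.0, 0.96, 0.27], [0.0, -0.27, 0.96]]
table 40 140 [37.1985  0.4825  0.2105] [0.4827 0.2108] 36.2 [2.3957 0.4815 0.2035] [0.482  0.2037] 2.1
table 20 160 [35.8305  0.4825  0.2105] [0.4826 0.2106] 34.6 [2.6821 0.489  0.203 ] [0.4892 0.203 ] 1.0
table 0 180 [30.1016  0.4825  0.2105] [0.4826 0.2106] 29.1 [3.4137 0.489  0.203 ] [0.4873 0.2031] 1.9
pan 40 140 [6.2467 0.492  0.219 ] [0.4884 0.2154] 5.7 [27.318  0.483  0.214] [0.4829 0.2139] 25.9
pan 20 160 [6.6681 0.491  0.219 ] [0.4912 0.2188] 5.6 [24.5133  0.483   0.214 ] [0.4827 0.2138] 23.4
pan 0 180 [6.2875 0.477  0.219 ] [0.4812 0.2187] 2.7 [23.9829  0.483   0.214 ] [0.4832 0.2138] 23.0
```

View pics/w3.png

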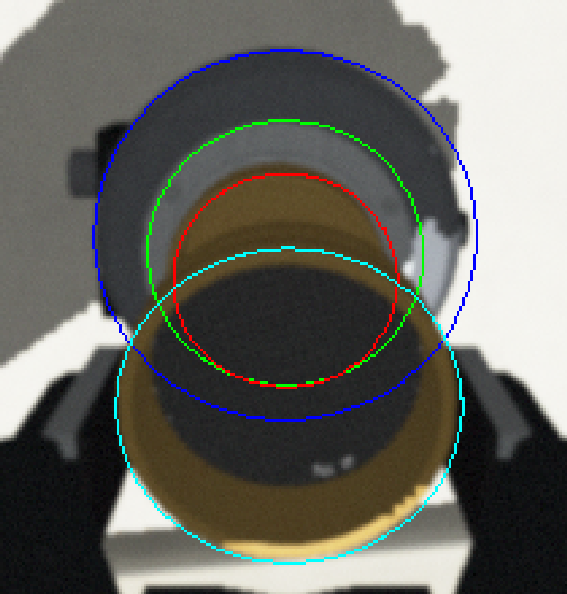

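Seen from the wrist camera, the held sieve is about 3 mm off the pan in x and 1 mm in y. I'll correct that and lower it gently.

```bash
python3 -m jog '{"offset":[[-0.003,-0.001,0],[0,0,-0.015],[0,0,-0.015],[0,0,-0.006],[0,0,-0.005],[0,0,-0.004],[0,0,-0.003],[0,0,-0.003],[0,0,-0.002],[0,0,0],[0,0,0]],"yaw":[0,0,0,0,0,0,0,0,0,0,0],"jaw":[1,1,1,1,1,1,1,1,1,1,1]}'
```

```text
clock: 7.92
position: [0.4836, 0.2069, 0.088]
ee_rot: [0.707, 0.707, 0.0, 0.0]
ft_force: [-0.1, 0.1, -1.0]
grip_width: 0.689
grasp_force: 54.8
```

```bash
python3 -m jog '{"offset":[[0,0,-0.001],[0,0,-0.001],[0,0,0],[0,0,0]],"yaw":[0,0,0,0],"jaw":[1,1,1,1]}'
```

```text
clock: 8.25
position: [0.4838, 0.207, 0.0868]
ee_rot: [0.707, 0.707, 0.0, 0.0]
ft_force: [-4.0, -1.7, 9.2]
grip_width: 0.69
grasp_force: 55.8
```

```bash
python3 -m jog '{"offset":[[0,0,0],[0,0,0],[0,0,0],[0,0,0],[0,0,0],[0,0,0],[0,0,0.03],[0,0,0.035],[0,0,0.035],[0,0,0.035],[0,-0.03,0],[0,-0.03,0],[0,0,0],[0,0,0]],"yaw":[0,0,0,0,0,0,0,0,0,0,0,0,0,0],"jaw":[0,0,0,0,0,0,0,0,0,0,0,0,0,0]}'
python3 - <<'E'
from h import *
p=cam("wrist");cv2.imwrite("pics/w4.png",p["frame"][:,:,::-1])
loc(p,"fine_sieve",(.484,.211),.08)
for lo,hi in [(180,360),(0,360)]: print(arc(p,(.484,.211),.03,.109,lo,hi,bright=False))
print(arc(p,(.484,.211),.041,.065,0,180))
p=cam("side");cv2.imwrite("pics/s4.png",cv2.resize(p["frame"][120:220,150:310,::-1],None,fx=4,fy=4))
E
```

```text
clock: 9.42
position: [0.4838, 0.1451, 0.2209]
ee_rot: [0.708, 0.706, -0.0, 0.0]
ft_force: [0.2, -0.1, 0.6]
grip_width: 1.0
grasp_force: 0.0
fine_sieve tip 0.55 [0.4824 0.2123 0.0776]
fine_sieve mask 0.61 3805 [0.4831 0.2109] 0.96
(array([29.0485,  0.483 ,  0.2155]), array([0.4829, 0.2156]), np.float64(28.6))
(array([22.6464,  0.484 ,  0.211 ]), array([0.4839, 0.2111]), np.float64(22.3))
(array([23.6014,  0.49  ,  0.2185]), array([0.4874, 0.2154]), np.float64(23.2))
```

View pics/w4.png

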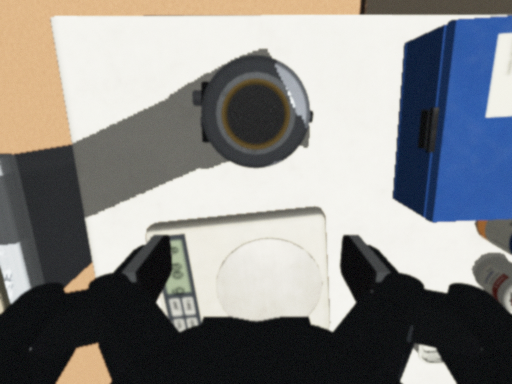

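The fine sieve at (255,112) sits concentric in the pan. The medium sieve is next.

```bash
python3 -m jog '{"offset":[[-0.0093,-0.0321,0],[-0.0093,-0.0321,0],[-0.0093,-0.0321,0],[-0.0093,-0.0321,0],[-0.0093,-0.0321,0],[-0.0093,-0.0321,0],[-0.0093,-0.0321,0],[-0.0093,-0.0321,0],[-0.0093,-0.0321,0],[-0.0093,-0.0321,0],[0,0,0],[0,0,0],[0,0,0]],"yaw":[0,0,0,0,0,0,0,0,0,0,0,0,0],"jaw":[0,0,0,0,0,0,0,0,0,0,0,0,0]}'
python3 - <<'E'
from h import *
p=cam("wrist");cv2.imwrite("pics/w5.png",p["frame"][:,:,::-1])
loc(p,"medium_sieve",(.391,-.175));loc(p,"coarse_sieve",(.521,-.166))
print(manip.get_obs()["position"],manip.get_obs()["joint_pos"])
E
```

```text
clock: 10.7
position: [0.3911, -0.173, 0.2207]
ee_rot: [0.706, 0.708, 0.0, -0.0]
ft_force: [1.1, -0.1, 0.3]
grip_width: 1.0
grasp_force: 0.0
medium_sieve tip 0.91 [ 0.3926 -0.1743  0.0024]
medium_sieve mask 0.68 1494 [ 0.3901 -0.1734] 0.68
coarse_sieve tip 0.98 [ 5.199e-01 -1.662e-01  3.000e-04]
coarse_sieve mask 0.92 2176 [ 0.5199 -0.165 ] 0.82
[ 0.39090345 -0.17324264  0.22082244] [ 0.65234952 -0.08499097 -0.32136571  1.94528807 -0.02803093  1.27702248
  0.34264153]
```

View pics/w5.png

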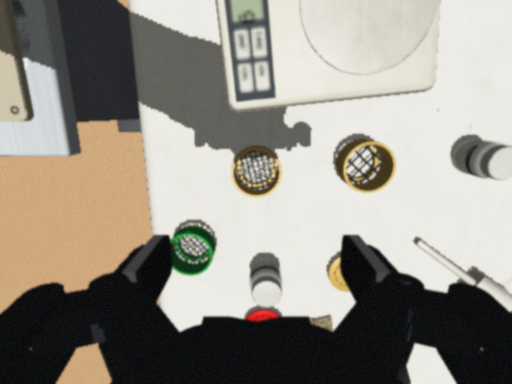

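```bash
sed -i 's/        m=d\["region"\]; v,u=/        m=d["region"]; m=cv2.morphologyEx(m.astype(np.uint8),cv2.MORPH_CLOSE,np.ones((15,15)))>0; v,u=/' h.py
python3 -m jog '{"offset":[[0,-0.001,-0.035],[0,0,-0.035],[0,0,-0.035],[0,0,-0.035],[0,0,-0.035],[0,0,-0.02],[0,0,-0.014],[0,0,0],[0,0,0],[0,0,0],[0,0,0],[0,0,0],[0,0,0],[0,0,0],[0,0,0],[0,0,0],[0,0,0]],"yaw":[0,0,0,0,0,0,0,0,0,0,0,0,0,0,0,0,0],"jaw":[0,0,0,0,0,0,0,0,0,1,1,1,1,1,1,1,1]}' 50
```

```text
clock: 12.37
position: [0.3915, -0.1755, 0.0136]
ee_rot: [0.707, 0.707, 0.0, 0.001]
ft_force: [-3.1, 1.7, 12.1]
grip_width: 0.693
grasp_force: 51.3
```

```bash
python3 -m jog '{"offset":[[0,0,0.03],[0,0,0.04],[0,0,0.04],[0.0084,0.035,0.04],[0.0084,0.035,0],[0.0084,0.035,0],[0.0084,0.035,0],[0.0084,0.035,0],[0.0084,0.035,0],[0.0084,0.035,0],[0.0084,0.035,0],[0.0084,0.035,0],[0.0084,0.035,0],[0.0084,0.035,0],[0,0,0],[0,0,0],[0,0,0]],"yaw":[0,0,0,0,0,0,0,0,0,0,0,0,0,0,0,0,0],"jaw":[1,1,1,1,1,1,1,1,1,1,1,1,1,1,1,1,1]}'
python3 - <<'E'
from h import *
o=manip.get_obs();print(o["position"],o["grip_width"])
z=o["position"][2]-.0136
p=cam("wrist");cv2.imwrite("pics/w6.png",p["frame"][:,:,::-1])
loc(p,"medium_sieve",o["position"][:2],z)
print(arc(p,(.484,.211),.041,.065,20,160))
for n in("top","side"):
  p=cam(n);loc(p,"medium_sieve",o["position"][:2],z);loc(p,"fine_sieve",(.484,.211),.08)
E
```

```text
clock: 13.78
position: [0.481, 0.2016, 0.1531]
ee_rot: [0.707, 0.707, -0.0, 0.0]
ft_force: [0.4, -0.2, -2.3]
grip_width: 0.691
grasp_force: 55.5
[0.48099257 0.20156997 0.15307479] 0.6914011523295641
medium_sieve tip 0.57 [0.4819 0.1984 0.1412]
medium_sieve mask 0.7 12712 [0.4797 0.204 ] 0.97
(array([35.971 ,  0.4825,  0.2105]), array([0.4828, 0.2105]), np.float64(34.8))
medium_sieve tip 0.38 [0.481  0.2041 0.1406]
medium_sieve mask 0.52 65 [0.4919 0.1835] 0.1
fine_sieve tip 0.5 [0.4802 0.211  0.0806]
medium_sieve tip 0.55 [0.4811 0.1992 0.138 ]
medium_sieve mask 0.56 242 [0.4814 0.1958] 0.92
fine_sieve tip 0.53 [0.4836 0.2082 0.0794]
fine_sieve mask 0.47 159 [0.487  0.2149] 0.78
```

View pics/w6.png

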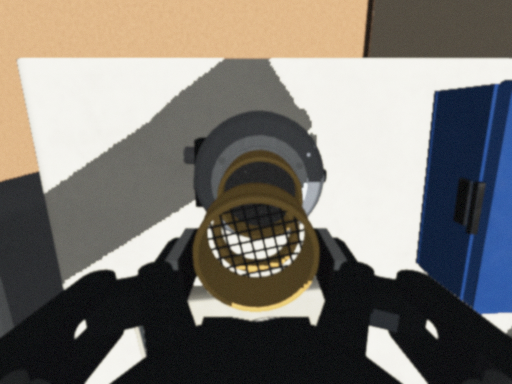

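```bash
python3 -m jog '{"offset":[[0.003,0.0068,0],[0,0,0],[0,0,-0.01],[0,0,-0.008],[0,0,-0.006],[0,0,-0.004],[0,0,-0.003],[0,0,-0.003],[0,0,-0.003],[0,0,-0.001],[0,0,-0.001],[0,0,0],[0,0,0]],"yaw":[0,0,0,0,0,0,0,0,0,0,0,0,0],"jaw":[1,1,1,1,1,1,1,1,1,1,1,1,1]}'
```

```text
clock: 15.52
position: [0.4841, 0.2088, 0.114]
ee_rot: [0.707, 0.707, 0.0, 0.0]
ft_force: [0.7, -0.4, -1.9]
grip_width: 0.691
grasp_force: 55.5
```

```bash
python3 -m jog '{"offset":[[0,0,-0.001],[0,0,-0.001],[0,0,0],[0,0,0]],"yaw":[0,0,0,0],"jaw":[1,1,1,1]}'
```

```text
clock: 15.85
position: [0.4843, 0.2089, 0.1135]
ee_rot: [0.707, 0.707, 0.0, 0.001]
ft_force: [-8.1, -4.1, 16.9]
grip_width: 0.69
grasp_force: 57.3
```

Contact came at the expected height, so the medium sieve is home. I'll release it and go to the coarse sieve.

```bash
python3 -m jog '{"offset":[[0,0,0],[0,0,0],[0,0,0],[0,0,0],[0,0,0],[0,0,0],[0,0,0.03],[0,0,0.035],[0,0,0.035],[0,0,0],[0,-0.03,0],[0,-0.03,0],[0,0,0],[0,0,0]],"yaw":[0,0,0,0,0,0,0,0,0,0,0,0,0,0],"jaw":[0,0,0,0,0,0,0,0,0,0,0,0,0,0]}'
python3 - <<'E'
from h import *
p=cam("wrist");cv2.imwrite("pics/w7.png",p["frame"][:,:,::-1])
loc(p,"medium_sieve",(.484,.211),.10)
print(arc(p,(.484,.211),.03,.137,0,360,bright=False))
p=cam("side");loc(p,"medium_sieve",(.484,.211),.10);cv2.imwrite("pics/s7.png",cv2.resize(p["frame"][100:220,150:310,::-1],None,fx=4,fy=4))
E
python3 -m jog '{"offset":[[0.0036,-0.0315,0],[0.0036,-0.0315,0],[0.0036,-0.0315,0],[0.0036,-0.0315,0],[0.0036,-0.0315,0],[0.0036,-0.0315,0],[0.0036,-0.0315,0],[0.0036,-0.0315,0],[0.0036,-0.0315,0],[0.0036,-0.0315,0],[0,0,0],[0,0,0],[0,0,0]],"yaw":[0,0,0,0,0,0,0,0,0,0,0,0,0],"jaw":[0,0,0,0,0,0,0,0,0,0,0,0,0]}'
python3 - <<'E'
from h import *
p=cam("wrist")
loc(p,"coarse_sieve",(.521,-.166)); loc(p,"sieve_lid",(.521,-.321))
E
```

```text
clock: 17.02
position: [0.4843, 0.1469, 0.2117]
ee_rot: [0.708, 0.706, -0.0, 0.0]
ft_force: [0.0, 0.6, 0.0]
grip_width: 0.998
grasp_force: 0.0
medium_sieve tip 0.59 [0.4856 0.2083 0.0977]
medium_sieve mask 0.83 4053 [0.4829 0.2106] 0.76
(array([22.5019,  0.491 ,  0.203 ]), array([0.491 , 0.2032]), np.float64(20.7))
medium_sieve tip 0.73 [0.4845 0.2063 0.0998]
medium_sieve mask 0.6 184 [0.4878 0.2192] 0.77
clock: 18.4
position: [0.5202, -0.1652, 0.2116]
ee_rot: [0.707, 0.708, 0.0, -0.0]
ft_force: [0.0, 1.5, -0.0]
grip_width: 1.002
grasp_force: 0.0
coarse_sieve tip 0.87 [ 0.5217 -0.1636  0.0025]
coarse_sieve mask 0.79 2317 [ 0.5204 -0.1653] 0.95
sieve_lid tip 0.62 [ 0.5227 -0.3245  0.0015]
sieve_lid mask 0.67 1303 [ 0.5215 -0.3213] 0.91
```

View pics/s7.png

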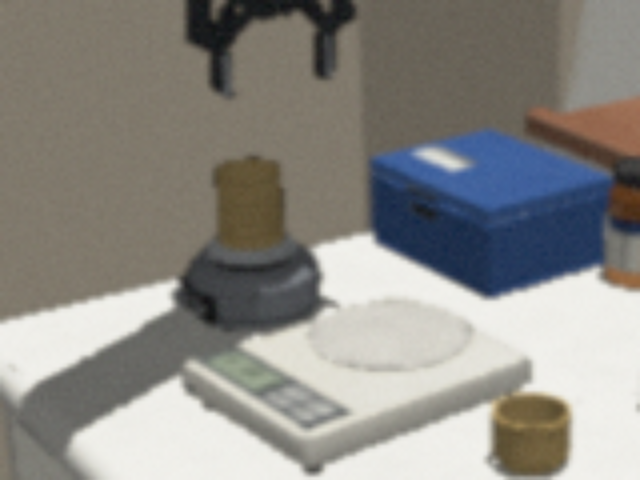

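```bash
python3 -m jog '{"offset":[[0,0.001,-0.035],[0,0,-0.035],[0,0,-0.035],[0,0,-0.035],[0,0,-0.03],[0,0,-0.015],[0,0,-0.0086],[0,0,0],[0,0,0],[0,0,0],[0,0,0],[0,0,0],[0,0,0],[0,0,0],[0,0,0],[0,0,0],[0,0,0]],"yaw":[0,0,0,0,0,0,0,0,0,0,0,0,0,0,0,0,0],"jaw":[0,0,0,0,0,0,0,0,0,1,1,1,1,1,1,1,1]}' 50
```

```text
clock: 20.07
position: [0.5211, -0.1656, 0.02]
ee_rot: [0.707, 0.707, 0.001, 0.001]
ft_force: [-1.1, -0.2, 7.1]
grip_width: 0.686
grasp_force: 53.3
```

```bash
python3 -m jog '{"offset":[[0,0,0.03],[0,0,0.037],[0,0,0.037],[0,0,0.037],[0,0,0.037],[-0.0031,0.0313,0],[-0.0031,0.0313,0],[-0.0031,0.0313,0],[-0.0031,0.0313,0],[-0.0031,0.0313,0],[-0.0031,0.0313,0],[-0.0031,0.0313,0],[-0.0031,0.0313,0],[-0.0031,0.0313,0],[-0.0031,0.0313,0],[-0.0031,0.0313,0],[-0.0031,0.0313,0],[0,0,0],[0,0,0]],"yaw":[0,0,0,0,0,0,0,0,0,0,0,0,0,0,0,0,0,0,0],"jaw":[1,1,1,1,1,1,1,1,1,1,1,1,1,1,1,1,1,1,1]}'
python3 - <<'E'
from h import *
o=manip.get_obs();print(o["position"],o["grip_width"])
z=o["position"][2]-.02
p=cam("wrist")
loc(p,"coarse_sieve",o["position"][:2],z)
print(arc(p,(.484,.211),.041,.065,20,160))
for n in("top","side"):
  p=cam(n);loc(p,"coarse_sieve",o["position"][:2],z)
E
```

```text
clock: 21.65
position: [0.4822, 0.2124, 0.1968]
ee_rot: [0.706, 0.709, 0.001, 0.0]
ft_force: [0.2, -0.3, -1.4]
grip_width: 0.687
grasp_force: 55.0
[0.48217323 0.2123705  0.19684064] 0.6868711499594986
coarse_sieve tip 0.6 [0.4814 0.2097 0.1788]
coarse_sieve mask 0.63 13392 [0.4809 0.2127] 0.98
(array([27.9659,  0.4825,  0.2105]), array([0.4824, 0.2106]), np.float64(27.1))
coarse_sieve tip 0.42 [0.4813 0.2086 0.1794]
coarse_sieve mask 0.66 150 [0.4914 0.1902] 0.21
coarse_sieve tip 0.47 [0.481  0.2053 0.1777]
coarse_sieve mask 0.75 223 [0.4871 0.2171] 0.75
```

```bash
python3 -m jog '{"offset":[[0.0018,-0.0014,-0.01],[0,0,-0.012],[0,0,-0.008],[0,0,-0.006],[0,0,-0.004],[0,0,-0.003],[0,0,-0.003],[0,0,-0.002],[0,0,-0.001],[0,0,0],[0,0,0]],"yaw":[0,0,0,0,0,0,0,0,0,0,0],"jaw":[1,1,1,1,1,1,1,1,1,1,1]}'
```

```text
clock: 23.02
position: [0.4848, 0.2091, 0.148]
ee_rot: [0.707, 0.707, 0.0, 0.0]
ft_force: [-2.4, -1.1, 4.1]
grip_width: 0.692
grasp_force: 55.6
```

```bash
python3 -m jog '{"offset":[[0,0,-0.001],[0,0,-0.001],[0,0,0],[0,0,0]],"yaw":[0,0,0,0],"jaw":[1,1,1,1]}'
```

```text
clock: 23.35
position: [0.4849, 0.2093, 0.1478]
ee_rot: [0.707, 0.707, 0.0, 0.001]
ft_force: [-10.2, -5.4, 24.6]
grip_width: 0.69
grasp_force: 57.9
```

```bash
python3 -m jog '{"offset":[[0,0,0],[0,0,0],[0,0,0],[0,0,0],[0,0,0],[0,0,0],[0,0,0.03],[0,0,0.035],[0,0,0.035],[0,0,0],[0,-0.03,0],[0,-0.03,0],[0,0,0],[0,0,0]],"yaw":[0,0,0,0,0,0,0,0,0,0,0,0,0,0],"jaw":[0,0,0,0,0,0,0,0,0,0,0,0,0,0]}'
python3 - <<'E'
from h import *
p=cam("wrist");cv2.imwrite("pics/w8.png",p["frame"][:,:,::-1])
loc(p,"coarse_sieve",(.484,.211),.128)
p=cam("side");cv2.imwrite("pics/s8.png",cv2.resize(p["frame"][100:220,150:310,::-1],None,fx=4,fy=4))
E
python3 -m jog '{"offset":[[0.0026,-0.0336,0],[0.0026,-0.0336,0],[0.0026,-0.0336,0],[0.0026,-0.0336,0],[0.0026,-0.0336,0],[0.0026,-0.0336,0],[0.0026,-0.0336,0],[0.0026,-0.0336,0],[0.0026,-0.0336,0],[0.0026,-0.0336,0],[0.0026,-0.0336,0],[0.0026,-0.0336,0],[0.0026,-0.0336,0],[0.0026,-0.0336,0],[0,0,0],[0,0,0],[0,0,0]],"yaw":[0,0,0,0,0,0,0,0,0,0,0,0,0,0,0,0,0],"jaw":[0,0,0,0,0,0,0,0,0,0,0,0,0,0,0,0,0]}'
python3 - <<'E'
from h import *
p=cam("wrist");cv2.imwrite("pics/w9.png",p["frame"][:,:,::-1])
loc(p,"sieve_lid",(.521,-.321))
a=cv2.imread("pics/s8.png");b=p["frame"][:,:,::-1]
cv2.imwrite("pics/c9.png",np.vstack([cv2.resize(a,(400,300)),cv2.resize(b,(400,300))]))
E
```

```text
clock: 24.52
position: [0.4849, 0.1472, 0.245]
ee_rot: [0.708, 0.706, -0.0, 0.0]
ft_force: [-0.6, 0.0, 1.4]
grip_width: 0.999
grasp_force: 0.0
coarse_sieve tip 0.93 [0.4859 0.2101 0.1294]
coarse_sieve mask 0.96 5372 [0.4838 0.2095] 0.98
clock: 26.13
position: [0.5217, -0.3201, 0.2447]
ee_rot: [0.706, 0.708, 0.0, -0.0]
ft_force: [0.2, 0.5, -0.0]
grip_width: 0.997
grasp_force: 0.0
sieve_lid tip 0.72 [ 0.5227 -0.3198 -0.001 ]
sieve_lid mask 0.97 1514 [ 0.5214 -0.3214] 0.94
```

View pics/c9.png

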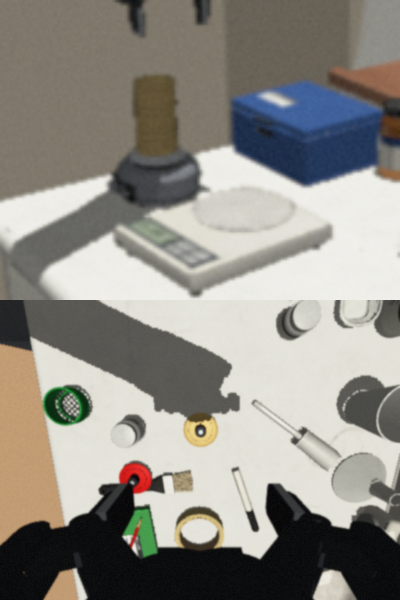

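```bash
python3 -m jog '{"offset":[[0,0.001,-0.035],[0,0,-0.035],[0,0,-0.035],[0,0,-0.035],[0,0,-0.035],[0,0,-0.03],[0,0,-0.015],[0,0,-0.006],[0,0,-0.001],[0,0,0],[0,0,0],[0,0,0],[0,0,0],[0,0,0],[0,0,0],[0,0,0],[0,0,0],[0,0,0],[0,0,0],[0,0,0]],"yaw":[0,0,0,0,0,0,0,0,0,0,0,0,0,0,0,0,0,0,0,0],"jaw":[0,0,0,0,0,0,0,0,0,0,1,1,1,1,1,1,1,1,1,1]}' 40
```

```text
clock: 27.95
position: [0.5212, -0.3206, 0.0187]
ee_rot: [0.707, 0.707, 0.0, 0.0]
ft_force: [-1.3, 1.1, 5.3]
grip_width: 0.191
grasp_force: 39.1
```

```bash
python3 -m jog '{"offset":[[0,0,0.02],[0,0,0.035],[0,0,0.035],[0,0,0.035],[0,0,0.035],[0,0,0.035],[0,0,0.02],[-0.003,0.033,0],[-0.003,0.033,0],[-0.003,0.033,0],[-0.003,0.033,0],[-0.003,0.033,0],[-0.003,0.033,0],[-0.003,0.033,0],[-0.003,0.033,0],[-0.003,0.033,0],[-0.003,0.033,0],[0,0,0],[0,0,0]],"yaw":[0,0,0,0,0,0,0,0,0,0,0,0,0,0,0,0,0,0,0],"jaw":[1,1,1,1,1,1,1,1,1,1,1,1,1,1,1,1,1,1,1]}'
```

```text
clock: 29.53
position: [0.4907, 0.0115, 0.2332]
ee_rot: [0.705, 0.709, -0.0, 0.0]
ft_force: [0.0, -0.8, -1.1]
grip_width: 0.195
grasp_force: 39.4
```

```bash
python3 -m jog '{"offset":[[-0.0009,0.0283,0],[-0.0009,0.0283,0],[-0.0009,0.0283,0],[-0.0009,0.0283,0],[-0.0009,0.0283,0],[-0.0009,0.0283,0],[-0.0009,0.0283,0],[0,0,0],[0,0,0],[0,0,0]],"yaw":[0,0,0,0,0,0,0,0,0,0],"jaw":[1,1,1,1,1,1,1,1,1,1]}'
python3 - <<'E'
from h import *
o=manip.get_obs();print(o["position"],o["grip_width"])
z=o["position"][2]-.0187
p=cam("wrist");cv2.imwrite("pics/w10.png",p["frame"][:,:,::-1])
loc(p,"sieve_lid",o["position"][:2],z);loc(p,"coarse_sieve",(.484,.211),.128)
for n in("top","side"):
  p=cam(n);loc(p,"sieve_lid",o["position"][:2],z);loc(p,"coarse_sieve",(.484,.211),.128)
E
```

```text
clock: 30.37
position: [0.4852, 0.2061, 0.2327]
ee_rot: [0.707, 0.707, -0.0, 0.0]
ft_force: [0.3, -1.1, -0.6]
grip_width: 0.192
grasp_force: 39.4
[0.48523068 0.20606192 0.23274207] 0.1922202649184308
sieve_lid tip 0.63 [0.4848 0.2057 0.2125]
sieve_lid mask 0.74 5638 [0.4842 0.2059] 0.68
coarse_sieve tip 0.63 [0.4819 0.2102 0.1256]
coarse_sieve mask 0.65 1975 [0.4836 0.2145] 0.37
sieve_lid tip 0.56 [0.4839 0.2061 0.2147]
sieve_lid mask 0.58 171 [0.4894 0.1927] 0.28
coarse_sieve tip 0.71 [0.4819 0.2138 0.1287]
coarse_sieve tip 0.26 [0.4791 0.2112 0.0827]
coarse_sieve mask 0.71 96 [0.4814 0.1897] 0.15
coarse_sieve tip 0.63 [0.486  0.2091 0.1269]
coarse_sieve mask 0.59 243 [0.4867 0.2152] 0.86
```

View pics/w10.png

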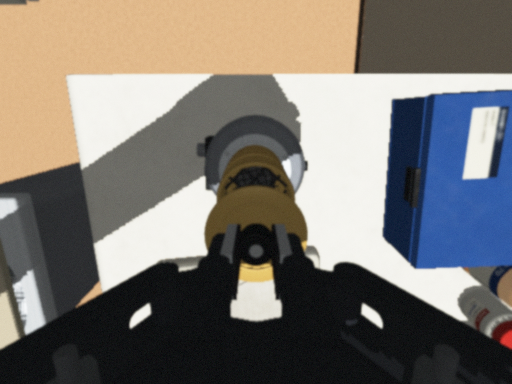

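```bash
python3 -m jog '{"offset":[[0,0.0035,-0.01],[0,0,-0.012],[0,0,-0.008],[0,0,-0.006],[0,0,-0.004],[0,0,-0.003],[0,0,-0.003],[0,0,-0.002],[0,0,-0.001],[0,0,0],[0,0,0]],"yaw":[0,0,0,0,0,0,0,0,0,0,0],"jaw":[1,1,1,1,1,1,1,1,1,1,1]}'
```

```text
clock: 32.03
position: [0.4848, 0.2112, 0.1844]
ee_rot: [0.707, 0.707, 0.0, 0.0]
ft_force: [0.0, -0.2, -2.1]
grip_width: 0.193
grasp_force: 39.4
```

```bash
python3 -m jog '{"offset":[[0,0,-0.001],[0,0,-0.001],[0,0,0],[0,0,0]],"yaw":[0,0,0,0],"jaw":[1,1,1,1]}'
```

```text
clock: 32.37
position: [0.4849, 0.2113, 0.1826]
ee_rot: [0.707, 0.707, 0.0, 0.0]
ft_force: [-0.5, -1.1, 3.6]
grip_width: 0.193
grasp_force: 39.8
```

The lid is touching at its home height. One more millimetre, then release and retreat.

```bash
python3 -m jog '{"offset":[[0,0,-0.001],[0,0,0],[0,0,0],[0,0,0],[0,0,0],[0,0,0],[0,0,0],[0,0,0],[0,0,0],[0,0,0.025],[0,0,0.03],[0,0,0.03],[0,-0.02,0],[0,-0.03,0],[0,-0.03,0],[0,0,0],[0,0,0]],"yaw":[0,0,0,0,0,0,0,0,0,0,0,0,0,0,0,0,0],"jaw":[1,1,0,0,0,0,0,0,0,0,0,0,0,0,0,0,0]}'
python3 - <<'E'
from h import *
p=cam("wrist");b=p["frame"][:,:,::-1]
loc(p,"sieve_lid",(.484,.211),.164)
p=cam("side");a=cv2.resize(p["frame"][100:220,170:298,::-1],(640,600),interpolation=cv2.INTER_CUBIC)[:, :400]
loc(p,"sieve_lid",(.484,.211),.164)
for z,r in[(.109,.03)]:pass
cv2.imwrite("pics/c11.png",np.hstack([a,np.vstack([cv2.resize(b,(400,300)),cv2.resize(cam("top")["frame"][:,:,::-1],(400,300))])]))
E
```

```text
clock: 33.78
position: [0.485, 0.1294, 0.2662]
ee_rot: [0.708, 0.706, -0.0, 0.0]
ft_force: [-0.0, 0.4, 0.5]
grip_width: 1.002
grasp_force: 0.0
sieve_lid tip 0.82 [0.482  0.2068 0.1597]
sieve_lid mask 0.63 4832 [0.4839 0.2102] 0.96
sieve_lid tip 0.6 [0.4836 0.2113 0.1674]
sieve_lid mask 0.52 97 [0.487  0.2044] 0.64
```

View pics/c11.png

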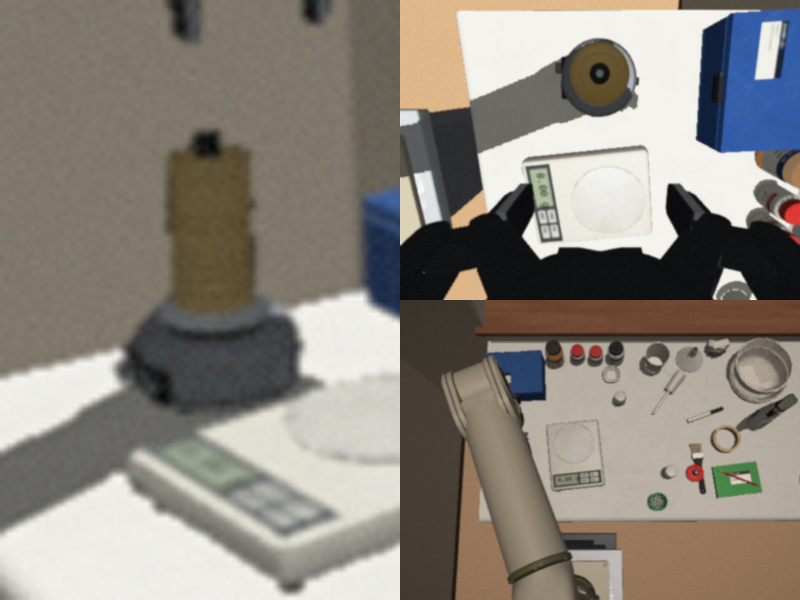

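The closed stack stands square and the lid is concentric at (600,73). Both jars are upright in their places, and the gripper is clear.

```bash
python3 -c "
from workcell import manip
print(manip.hand_in())"
```

```text
the job is handed in; nothing more can be done
None
```

The stack is built on the pan in the order asked (fine, medium, coarse, lid), each seated at its expected height. Both jars are upright and untouched, everything is released, and the job was handed in at about 34 s; no verdict came back.

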